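Open the food-waste bin and put the lemon in

ROBOT

A 6-joint arm with a two-finger parallel gripper is mounted at the origin on the work surface; the furniture and walls round the work are solid. World frame = base frame: x ahead of the robot, y to its left, z up, the work surface at z = 0. Lengths are in mm, angles in rad, forces in N, time in s.
With the tool pointing down it reaches from about 350 to 775 mm from the base axis. Payload 7.3 kg.
Tool frame: the origin (TCP) lies at the very end of the fingers, on their centre line; the grasp point (between the pads) lies 19 mm behind it; z points along the fingers, y is the line along which they close (so a half turn about z gives the same grasp; the last joint's range is limited). The gripper opens to 92 mm and grips with 3 to 60 N. Pads are 19 mm wide; open, the fingers measure 130 mm over their backs; the gripper's body (75 mm by 190 mm) begins 47 mm behind the grasp point.
Start: joints at [-1.317, 0.342, 1.524, -0, 1.275, -0.146], TCP at [204.371, -483.609, 226.741] pointing down, gripper open.
Joint ranges: [-2.53, 2.53], [-0.77, 2.02], [0.04, 2.7], [-1, 4.14], [0.28, 2.66], [-3.11, 3.11]. Speed limits (rad/s): [2.57, 2.57, 3.14, 3.14, 3.14, 3.14].

INTERFACE

Orientations are given as [roll, pitch, yaw] about the fixed x, y, z axes, in that order (R = Rz(yaw) Ry(pitch) Rx(roll)).
In Python, from plant import get_obs, vision, workorder gives the robot as it stands.
- The arm moves only by the shell command python3 -m pendant 'ROWS' [OPENING]. ROWS is a JSON object of lists of equal length, an entry for each row: "dp": the shift along the tool's x, y, z in m, a list of three; "rotation": the turn, a rotation vector about the tool's x, y, z in rad, a list of three. A call has 1 to 8 rows; each row is the pose to reach, as a shift and turn from the pose commanded when the call began, along the tool's axes at that moment; what a row does not reach only later rows make up. A row lasts 1/8 s, in which the tool goes at most 62.5 mm and 10.7 degrees, less where a joint would pass 70% of its speed; a pose out of reach is approached as far as the arm can. A call with a gripper value outside its range is refused whole. OPENING is the finger opening in m, from 0 to 0.0918, set as the call begins (- or left out, the last holds). The fingers move at their own pace and stop on an object; the grip force is fixed at half the most. Time passes only in rows, so rows that repeat a pose let the fingers close. It gives the time, the measured TCP pose, the force, the opening and the grip force at its end, in the units of the state.
- get_obs(): the state, without advancing time (a new reading comes with each control period).
- vision.capture(name): name is "scene" or "top" or "wrist"; returns a dict with "pixels" (420x560x3 uint8, red, green, blue), "vfov" (degrees; the focal length in pixels is half the picture's height over the tangent of half this angle, whatever the lens; pixels are square), "cx", "cy" (the principal point, pixels), "dist" ([k1, k2, p1, p2, k3] as OpenCV has them; the pictures are not rectified), "pose" (4x4, takes a point from camera to world coordinates); the wrist camera has in their place "T_tool_cam" (4x4, takes a point from camera to tool coordinates, whose origin is the TCP and whose axes are the flange's). Camera axes: x right, y up, looking along -z (the intrinsics and any distortion apply to the point x, -y, -z); pixel columns grow to the right and rows downward; lengths in mm; the calibration is good to about 2 mm. A picture is of the moment at which its call begins: read the wrist's pose just before it. There is no depth.
- workorder.close_job(): hands the job in; it is judged then, once.
The state is a dict: "time": time; "joint_positions": joint angles; "dq": joint speeds; "tau": joint torques, N m; "tool_pos": TCP position; "tcp_rot": TCP orientation; "contact_force": force on the tool from outside, world axes, zero at the start; "moment": the same for the moment, N m; "grip_width": finger opening in mm; "finger_force": force on a finger pad.
Only numpy, scipy, OpenCV 4.12 (cv2) and the standard library are available. Lean on these libraries where they do the work, as an engineer would, in place of code of your own. Each camera call takes 0.05 s, during which the arm holds its last target. There are 200 camera calls.

TASK

Put the lemon that lies on the worktop into the food-waste bin. You have one hand, so first push the bin's lid up by its front tab, gently, only until you feel its spring hinge go over the balance point so that it stands open by itself without being forced against its stop; let go of it, then put the lemon inside and leave the lid standing open, with everything else on the worktop left where it is.

Things in the scene. Friction and masses are not known exactly. Their poses are not given: they have to be found in the camera images.
- bin: Fixed bin of plain brushed metal, 170 mm deep (its x), 230 mm wide (its y), 4 mm walls, rim 125 mm above the worktop. Origin: centre of its underside. It stands side-on to the robot: its x points from the front (tab side, to the robot's right) to the hinge at the back (to the left), z up.
- lid: Lid: metal plate 238 mm wide with vent slots and a filter below. Origin on the hinge axis; shut, its axes are the bin's; it turns about +y to open, so the tilt of its z axis is the opening angle. The plate runs from its x = -0.008 to -0.206 m, z = -0.006 (underside) to 0. Shut, it overhangs the front wall by 24 mm; a tab 100 mm wide, 24 mm long rises outward from its front edge at 60 degrees.
- hinge (a point): Middle of the hinge axis, which lies along the bin's y; bin frame (0.097, 0, 0.133) m. A damped spring pulls the lid shut below the balance point; beyond it, it carries the lid in about 1 s on to a stop 6 to 14 degrees farther and holds it. The balance point is set unseen in the hinge, anywhere from 72 to 99 degrees. Forced on into the stop, the lid resists steeply; over 20 N bends the hinge.
- lid_edge (a point): Middle of the lid's front edge, on the underside where the tab begins: lid frame (-0.206, 0, -0.006) m, axes as the lid's. A fingertip tilted about 45 degrees towards the hinge fits under it. Pushed here, square to the plate, the lid takes 3 to 6 N for most of the way; over the last 30 degrees before the balance point that falls to nothing, then the lid runs ahead of the finger.
- lemon: A yellow lemon, 71 mm long (its x), 53 mm across, 51 mm high, 85 g, lying loose on the worktop to the right of the bin (those in the fruit basket are fixed). Origin: under its middle, on its lowest point as it first lies (its middle is 26 mm along its own z).
- salt_shaker: Bystander: glass salt shaker with a grey cap, 44 mm across, 90 mm high, loose. Origin: centre of its underside.
- pinch_pot: Bystander: small dark round pot, 50 mm across, 29 mm high, loose. Origin: centre of its underside.
- teaspoon: Bystander: metal teaspoon, 137 mm long (its x), lying loose. Origin: under its middle.
- water_glass: Bystander: clear drinking glass, 77 mm across, 89 mm high, loose. Origin: centre of its underside.
Not all that is in view belongs to the job. Several things look just like the lemon: the one meant starts farthest to the robot's left.

How it is judged (in metres and radians):
On the way:
1. the lid stands open by itself, past its balance point, touched by nothing (angle between lid's own z axis and vertical above 1.1 rad and angular speed of lid below 0.3 rad/s and contact force between each of the arm, the fingers and lid below 0.05 N), for 0.5 s.
At the end, for the whole second after the job is handed in: The lid stands open by itself (more than 63 degrees, at rest, touched by nothing) and the lemon is let go and lies inside the bin, within its walls and below the rim (angle between lid's own z axis and vertical above 1.1 rad and angular speed of lid below 0.1 rad/s and x of lemon in the frame of bin between -0.085 and 0.085 m and y of lemon in the frame of bin between -0.115 and 0.115 m and height (world z) of lemon below 0.09 m).
It fails at once if the robot pushes on the lid with more than 20 N (contact force between any of the fingers, the arm and lid above 20 N).
It fails at once if a bystander is moved by more than 30 mm (distance of any of salt_shaker, pinch_pot, teaspoon, water_glass from where it was at the start of the episode above 0.03 m).
It also fails if it takes over 64 s, if anything falls off the work surface, if the arm or the gripper's body presses on something with over 40 N, if the wrist force passes 120 N, or if a joint passes its speed limit or range.

## Working session

There is one attempt and no reset: what is moved stays moved. The work goes in short steps, Python scripts to look and compute and a shell command to move; the robot and the scene stay as the last step left them, time stands still between calls to the robot, and variables do not carry over. Pictures are saved under pics/ and viewed, at most 10 in all, crops included, and the job is handed in when it is done.

```bash
ls; mkdir -p pics
cat > h.py <<'E'
import numpy as np, cv2
from scipy.spatial.transform import Rotation as R
from plant import get_obs, vision
def cam(name):
    o=get_obs(); c=vision.capture(name)
    im=np.array(c['pixels'],np.uint8); h,w=im.shape[:2]
    f=h/2/np.tan(np.radians(c['vfov'])/2)
    K=np.array([[f,0,c['cx']],[0,f,c['cy']],[0,0,1]]); d=np.array(c['dist'],float)
    if 'pose' in c: T=np.array(c['pose'],float)
    else:
        B=np.eye(4); B[:3,:3]=R.from_euler('xyz',o['tcp_rot']).as_matrix(); B[:3,3]=o['tool_pos']
        T=B@np.array(c['T_tool_cam'])
    return im,K,d,T
def save(n,im,s=1): cv2.imwrite('pics/'+n,cv2.resize(im[:,:,::-1],None,fx=s,fy=s))
def ray(px,K,d,T):
    p=cv2.undistortPoints(np.array([[px]],float),K,d)[0,0]
    v=T[:3,:3]@np.array([p[0],-p[1],-1]); return T[:3,3],v/np.linalg.norm(v)
def onz(px,K,d,T,z):
    o,v=ray(px,K,d,T); return o+v*(z-o[2])/v[2]
def proj(P,K,d,T):
    P=np.atleast_2d(P); q=(P-T[:3,3])@T[:3,:3]; q=q*[1,-1,-1]
    return cv2.projectPoints(q.astype(float),np.zeros(3),np.zeros(3),K,d)[0][:,0]
def tri(rs):
    A=sum(np.eye(3)-np.outer(v,v) for o,v in rs); b=sum((np.eye(3)-np.outer(v,v))@o for o,v in rs)
    return np.linalg.solve(A,b)
E
python3 - <<'E'
from h import *
import pickle
D={n:cam(n) for n in('scene','top','wrist')}
pickle.dump(D,open('d0.pkl','wb'))
for n in D: save(n+'0.png',D[n][0],1.4); print(n,D[n][3].round(2).tolist(),D[n][1][0,0],D[n][2])
print(get_obs())
E
```

```text
pics
scene [[-0.83, 0.43, -0.35, 100.22], [-0.56, -0.62, 0.55, 543.13], [0.02, 0.65, 0.76, 923.72], [0.0, 0.0, 0.0, 1.0]] 425.05378153610087 [-0.12868079  0.          0.          0.          0.        ]
top [[0.02, 0.99, -0.14, 298.3], [-1.0, 0.02, -0.01, -70.59], [-0.01, 0.14, 0.99, 1316.44], [0.0, 0.0, 0.0, 1.0]] 479.7863707479661 [0.01610402 0.         0.         0.         0.        ]
wrist [[0.39, 0.88, 0.26, 276.15], [-0.92, 0.37, 0.11, -453.28], [-0.0, -0.28, 0.96, 383.32], [0.0, 0.0, 0.0, 1.0]] 375.49285320406847 [0.01527529 0.         0.         0.         0.        ]
{'time': 0.15, 'joint_positions': array([-1.31701767e+00,  3.42545984e-01,  1.52478615e+00,  2.31484764e-05,
        1.27537920e+00, -1.45993694e-01]), 'dq': array([-0.0002997 , -0.00125469, -0.0014366 ,  0.00113084,  0.00112571,
        0.00013541]), 'tau': array([ 1.61286971e-03, -4.31467152e+01, -2.44353515e+01,  7.18138833e-02,
        5.36933576e-02, -7.99197210e-05]), 'tool_pos': array([ 204.29034557, -483.30433719,  226.21726623]), 'tcp_rot': array([-3.14048910e+00, -1.84642996e-04,  3.99765494e-01]), 'contact_force': array([ 0.30063001,  0.62204731, -0.24295597]), 'moment': array([0.02376635, 0.01330805, 0.00872839]), 'finger_force': 0.0, 'grip_width': 91.82126282527847}
```

View pics/top0.png

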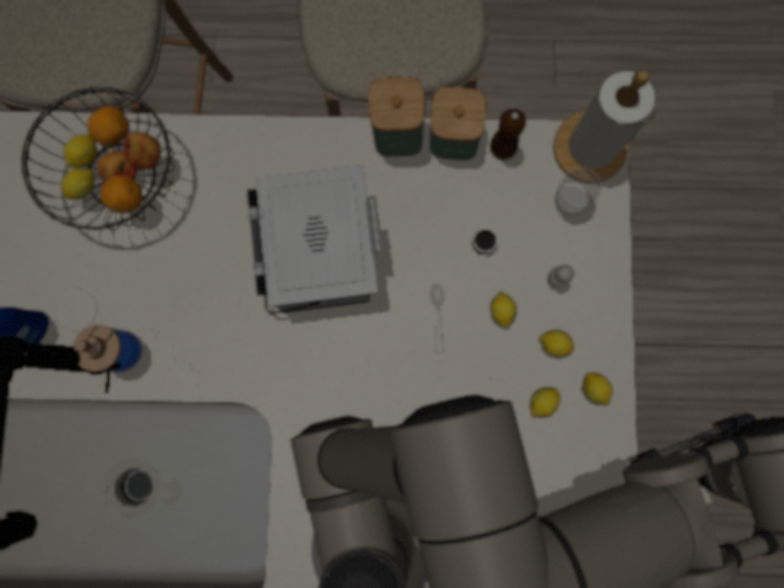

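View pics/scene0.png

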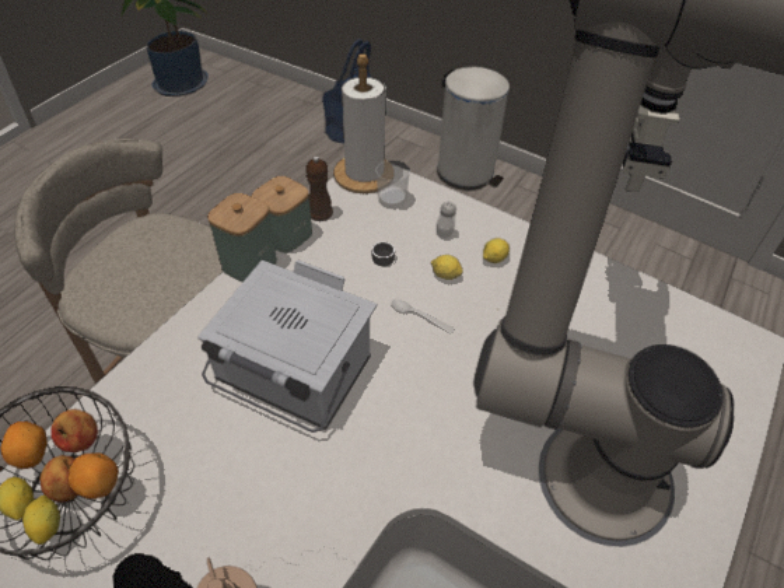

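Run:
```python
from h import *
import pickle
D=pickle.load(open('d0.pkl','rb'))
t=D['top'][0][110:230,170:290]; s=D['scene'][0][180:310,135:275]
t=cv2.resize(t,(400,400),interpolation=cv2.INTER_CUBIC); s=cv2.resize(s,(400,int(400*130/140)),interpolation=cv2.INTER_CUBIC)
l=cv2.resize(D['top'][0][160:240,300:420],(400,267)[:2],interpolation=cv2.INTER_CUBIC)
a=np.zeros((600,800,3),np.uint8); a[:400,:400]=t; a[:s.shape[0],400:]=s
a[400:600,:300]=cv2.resize(l,(300,200)); 
m=cv2.resize(D['scene'][0][150:250,260:380],(240,200)); a[400:600,300:540]=m
save('crop1.png',a)
```

```text
(no output)
```

View pics/crop1.png

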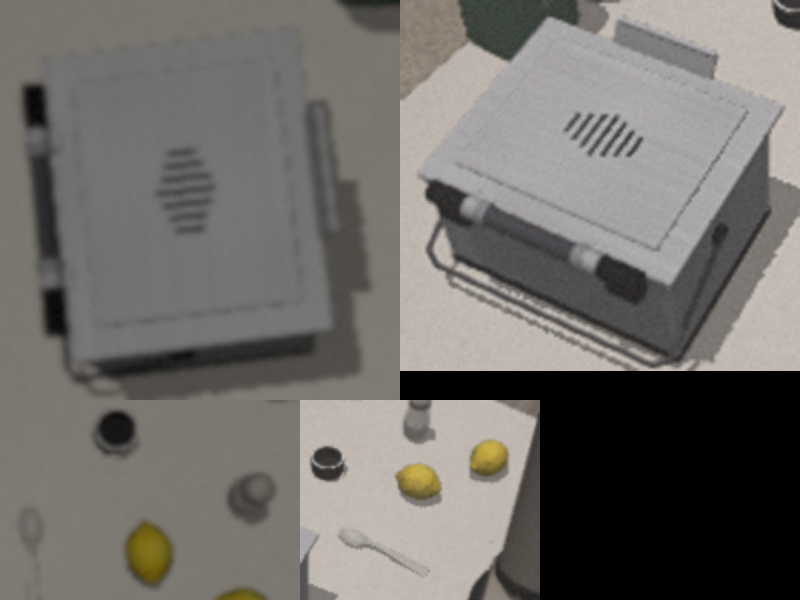

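Run:
```python
from h import *
import pickle
from scipy.optimize import least_squares
D=pickle.load(open('d0.pkl','rb'))
tp=np.array([[42,57],[298,30],[331,328],[72,362]])/3.3333+[170,110]-.35
sp=np.array([[20,178],[148,18],[385,103],[268,283]])/2.857+[135,180]-.35
L=np.array([[89,-119,133],[-109,-119,133],[-109,119,133],[89,119,133.]])
top,sc=D['top'][1:],D['scene'][1:]
for i in range(4): print('tri',tri([ray(tp[i],*top),ray(sp[i],*sc)]).round(1))
def W(p,L): return L@R.from_euler('z',p[2]).as_matrix().T+[p[0],p[1],0]
def f(p): return np.r_[(proj(W(p,L),*top)-tp).ravel(),(proj(W(p,L),*sc)-sp).ravel()]
r=least_squares(f,[600,100,1.5]); print('bin',r.x,f(r.x).round(1))
print('edge',W(r.x,np.array([[-109,0,127.]])),'hinge',W(r.x,np.array([[97,0,133.]])))
# lemon
res={}
for n,(a,b,c,d) in {'top':(205,238,345,372),'scene':(178,202,305,334)}.items():
    im=D[n][0]; hsv=cv2.cvtColor(im,cv2.COLOR_RGB2HSV)
    m=np.zeros(im.shape[:2],np.uint8); m[a:b,c:d]=cv2.inRange(hsv,(18,110,50),(38,255,255))[a:b,c:d]
    cs=max(cv2.findContours(m,0,cv2.CHAIN_APPROX_NONE)[0],key=cv2.contourArea); M=cv2.moments(m,True)
    c0=(M['m10']/M['m00'],M['m01']/M['m00']); res[n]=ray(c0,*D[n][1:]); print(n,c0,cv2.fitEllipse(cs),M['m00'])
    if n=='top':
        P=np.array([onz(q[0],*top,24)[:2] for q in cs]); 
        print(cv2.minAreaRect(P.astype(np.float32)),cv2.fitEllipse(P.astype(np.float32)))
        w,v=np.linalg.eigh(np.cov(np.array([onz((x,y),*top,24)[:2] for y,x in np.argwhere(m)]).T)); print('axis',w,v[:,1],np.arctan2(v[1,1],v[0,1]))
print('lemon',tri(list(res.values())), [onz((438/1.4,y/1.4),*top,5).round() for y in (285,352)])
for n,px,z in (('pot',(485,241),29),('salt',(565,273),90)): print(n,onz(np.array(px)/1.4,*top,z).round())
```

```text
tri [673.5 225.2 126.1]
tri [700.5  29.9 130.2]
tri [465.9  -3.2 138.1]
tri [438.8 190.2 134.4]
bin [567.72431451 120.1804208    1.718325  ] [-0.4  0.3 -0.3 -1.2  1.   0.6 -0.3  0.5 -1.4 -1.6  0.1 -0.8 -0.   0.7
  0.9  1. ]
edge [[583.74667189  12.36444766 127.        ]] hinge [[553.46588637 216.12674552 133.        ]]
top (359.1086261980831, 220.7891373801917) ((359.129638671875, 220.75196838378906), (16.36142921447754, 22.462188720703125), 171.78244018554688) 313.0
((452.5005798339844, -241.0073699951172), (53.263816833496094, 50.51167678833008), 45.70340347290039) ((453.1590576171875, -241.35736083984375), (44.30107498168945, 61.04824447631836), 96.86595153808594)
axis [136.10140403 249.66483298] [-0.99296295 -0.11842541] -3.0228886726705206
scene (318.86080586080584, 190.13919413919413) ((318.84515380859375, 190.1161651611328), (15.598873138427734, 20.364702224731445), 106.27590942382812) 273.0
lemon [ 452.04920296 -240.73015679   29.18759607] [array([ 501., -116.,    5.]), array([ 369., -118.,    5.])]
pot [ 586. -206.   29.]
salt [ 514. -347.   90.]
```

```bash
cat >> h.py <<'E'
BIN=np.array([567.7,120.2]); YAW=1.718
U=np.array([np.cos(YAW),np.sin(YAW),0]); Kz=np.array([0,0,1.]); H=np.r_[BIN,0]+97*U+133*Kz
s=2**-.5
def tilt(t=45):
    t=np.radians(t); z=np.sin(t)*U-np.cos(t)*Kz; x=np.cos(t)*U+np.sin(t)*Kz
    return np.c_[x,np.cross(z,x),z]
def lidtcp(th,c=15,gap=0):
    t=np.radians(th); inn=U*np.cos(t)-Kz*np.sin(t); up=Kz*np.cos(t)+U*np.sin(t)
    E=H-206*inn-6*up; M=tilt(); 
    P=E+c*(M[:,2] if th<45 else inn)
    return P-9.5*M[:,0]-gap*M[:,0]
def rel(p,M,o=None):
    o=o or get_obs(); B=R.from_euler('xyz',o['tcp_rot']).as_matrix()
    return (B.T@(np.asarray(p)-o['tool_pos'])/1000).round(4).tolist(), R.from_matrix(B.T@M).as_rotvec().round(3).tolist()
def st():
    o=get_obs(); print('t',round(o['time'],2),'p',o['tool_pos'].round(1),'F',o['contact_force'].round(2),'q',o['joint_positions'].round(2),'w',round(o['grip_width'],1),o['finger_force']); return o
E
python3 - <<'E'
from h import *
p=lidtcp(0,15,8); A=p-80*tilt()[:,2]; print(p,A, rel(A,tilt()), rel((A+get_obs()['tool_pos'])/2+[0,0,40],tilt(0)))
E
```

```text
[583.94659912  10.63017654 104.01902961] [592.24365572 -45.32658223 160.58757211] ([0.5278, -0.2524, 0.066], [0.515, 0.665, -1.246]) ([0.2639, -0.1262, -0.007], [-0.001, -0.001, -1.318])
```

```bash
python3 -m pendant '{"dp":[[0.04,-0.02,-0.01],[0.09,-0.04,-0.02],[0.14,-0.06,-0.03],[0.18,-0.08,-0.03],[0.22,-0.1,-0.04],[0.264,-0.126,-0.04],[0.264,-0.126,-0.04],[0.264,-0.126,-0.04]],"rotation":[[0,0,-0.18],[0,0,-0.36],[0,0,-0.54],[0,0,-0.72],[0,0,-0.9],[0,0,-1.08],[0,0,-1.26],[0,0,-1.3]]}' 0
python3 - <<'E'
from h import *
st(); p=lidtcp(0,15,8); A=p-80*tilt()[:,2]; print(A, rel(A,tilt()))
E
```

```text
time: 1.15
tool_pos: [398.9, -263.9, 266.5]
tcp_rot: [-3.141, -0.0, 1.705]
contact_force: [0.0, -1.3, -0.4]
grip_width: 16.6
finger_force: 0.0
t 1.15 p [ 398.9 -263.9  266.5] F [ 0.03 -1.34 -0.4 ] q [-0.74  0.23  1.57 -0.    1.34 -0.88] w 16.6 0.0
[592.24365572 -45.32658223 160.58757211] ([0.1908, 0.2209, 0.1059], [0.005, 0.785, -0.013])
```

```bash
python3 -m pendant '{"dp":[[0.03,0.035,0],[0.06,0.07,0.01],[0.09,0.105,0.02],[0.12,0.14,0.04],[0.15,0.18,0.06],[0.18,0.21,0.08],[0.191,0.221,0.106],[0.191,0.221,0.106]],"rotation":[[0,0.15,0],[0,0.3,0],[0,0.45,0],[0,0.6,-0.01],[0.005,0.785,-0.013],[0.005,0.785,-0.013],[0.005,0.785,-0.013],[0.005,0.785,-0.013]]}'
python3 - <<'E'
from h import *
st(); print(rel(lidtcp(0,15,8),tilt()))
im,K,d,T=cam('scene'); save('s1.png',im,1.4)
im,K,d,T=cam('wrist'); save('w1.png',im,1.4)
E
```

```text
time: 2.15
tool_pos: [592.3, -45.5, 158.5]
tcp_rot: [-3.136, -0.788, 1.711]
contact_force: [-0.3, -0.7, 0.7]
grip_width: 0.4
finger_force: 0.0
t 2.15 p [592.3 -45.5 158.5] F [-0.35 -0.66  0.71] q [-0.52  0.77  1.24  0.59  1.67 -0.77] w 0.4 0.0
([0.0014, 0.0001, 0.0787], [-0.001, -0.002, -0.005])
```

View pics/w1.png

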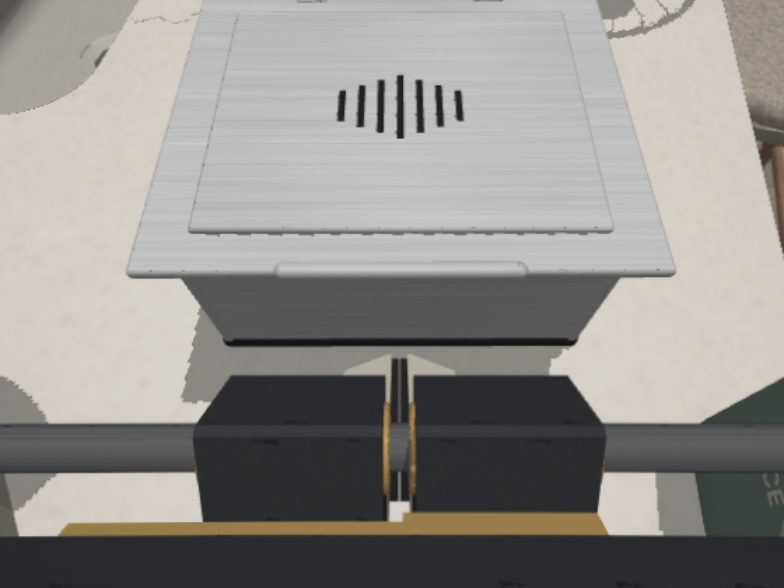

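Run:
```python
from h import *
import pickle
from scipy.optimize import least_squares
o=get_obs(); im,K,d,T=cam('wrist'); pickle.dump((im,K,d,T),open('w1.pkl','wb'))
D=pickle.load(open('d0.pkl','rb')); top,sc=D['top'][1:],D['scene'][1:]; w=(K,d,T)
tp=np.array([[42,57],[298,30],[331,328],[72,362]])/3.3333+[170,110]-.35
sp=np.array([[20,178],[148,18],[385,103],[268,283]])/2.857+[135,180]-.35
wp=np.array([[130,272],[674,271],[228,343],[575,343]])/1.4
L=np.array([[89,-119,133],[-109,-119,133],[-109,119,133],[89,119,133.]])
LW=np.array([[-109,119,131],[-109,-119,131],[-85,115,0],[-85,-115,0]])
def W(p,L): return L@R.from_euler('z',p[2]).as_matrix().T+[p[0],p[1],0]
fw=lambda p:(proj(W(p,LW),*w)-wp).ravel()
f=lambda p:np.r_[(proj(W(p,L),*top)-tp).ravel(),(proj(W(p,L),*sc)-sp).ravel(),fw(p)]
for g in (fw,f): r=least_squares(g,[568,120,1.718]); print(r.x,g(r.x).round(1)[-8:])
```

```text
[571.2880788  121.86356156   1.71677488] [-2.  -0.2  2.5  0.1  1.6 -0.3 -2.5 -0.7]
[570.62362447 121.52883721   1.71959898] [-2.9  0.6  1.8 -0.1  1.   0.2 -3.  -0.8]
```

```bash
sed -i 's/^BIN=.*/BIN=np.array([570,121.3]); YAW=1.718/' h.py; python3 -m pendant '{"dp":[[0,0,0.02],[0,0,0.04],[0,0,0.055],[0,0,0.065],[0,0,0.073],[0,0,0.079],[0,0,0.079]],"rotation":[[0,0,0],[0,0,0],[0,0,0],[0,0,0],[0,0,0],[0,0,0],[0,0,0]]}'
python3 - <<'E'
from h import *
o=st(); M=tilt()
for th in (0,5,10,20,30,40,50,60,65,70,75,80,85,90,95,100): print(th,rel(lidtcp(th),M,o))
im,K,d,T=cam('scene'); save('s2.png',cv2.resize(im[150:330,110:350],None,fx=3,fy=3))
E
```

```text
time: 3.18
tool_pos: [585.1, 8.5, 104.7]
tcp_rot: [3.141, -0.785, 1.714]
contact_force: [0.1, -0.3, 0.5]
grip_width: 0.5
finger_force: 0.0
t 3.17 p [585.1   8.5 104.7] F [ 0.07 -0.31  0.52] q [-0.45  0.79  1.37  0.63  1.51 -0.81] w 0.5 0.0
0 ([0.0097, 0.0016, 0.0026], [0.003, 0.0, -0.003])
5 ([0.0226, 0.0016, -0.0099], [0.003, 0.0, -0.003])
10 ([0.0365, 0.0015, -0.0213], [0.003, 0.0, -0.003])
20 ([0.0671, 0.0015, -0.0402], [0.003, 0.0, -0.003])
30 ([0.1005, 0.0015, -0.0534], [0.003, 0.0, -0.003])
40 ([0.1356, 0.0014, -0.0607], [0.003, 0.0, -0.003])
50 ([0.1702, 0.0013, -0.0618], [0.003, 0.0, -0.003])
60 ([0.2032, 0.0012, -0.0571], [0.003, 0.0, -0.003])
65 ([0.2193, 0.0011, -0.0526], [0.003, 0.0, -0.003])
70 ([0.2349, 0.001, -0.0467], [0.003, 0.0, -0.003])
75 ([0.2499, 0.001, -0.0395], [0.003, 0.0, -0.003])
80 ([0.2642, 0.0009, -0.0309], [0.003, 0.0, -0.003])
85 ([0.2778, 0.0008, -0.0212], [0.003, 0.0, -0.003])
90 ([0.2904, 0.0007, -0.0104], [0.003, 0.0, -0.003])
95 ([0.302, 0.0007, 0.0016], [0.003, 0.0, -0.003])
100 ([0.3126, 0.0006, 0.0145], [0.003, 0.0, -0.003])
```

View pics/s2.png

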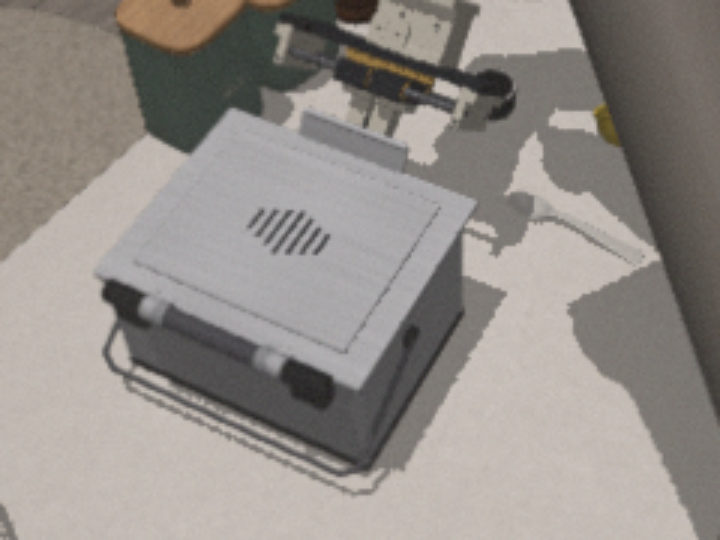

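```bash
python3 -m pendant '{"dp":[[0.006,0.001,0.002],[0.010,0.001,0.002],[0.016,0.001,-0.004],[0.023,0.001,-0.010],[0.030,0.001,-0.016],[0.037,0.001,-0.021]],"rotation":[[0,0,0],[0,0,0],[0,0,0],[0,0,0],[0,0,0],[0,0,0]]}'
python3 - <<'E'
from h import *
o=st(); M=tilt()
for th in (10,15,20,25,30,35,40,45,50): print(th,rel(lidtcp(th),M,o))
E
```

```text
time: 3.98
tool_pos: [585.1, 17.9, 145.4]
tcp_rot: [3.14, -0.781, 1.713]
contact_force: [1.4, -7.0, -3.2]
grip_width: 0.9
finger_force: 4.1
t 3.98 p [585.1  17.9 145.4] F [ 1.45 -6.97 -3.19] q [-0.44  0.73  1.36  0.63  1.55 -0.76] w 0.9 4.103662446141243
10 ([0.0011, 0.0003, 0.0009], [0.005, 0.005, -0.004])
15 ([0.0159, 0.0003, -0.0092], [0.005, 0.005, -0.004])
20 ([0.0316, 0.0002, -0.0181], [0.005, 0.005, -0.004])
25 ([0.048, 0.0002, -0.0255], [0.005, 0.005, -0.004])
30 ([0.0649, 0.0002, -0.0315], [0.005, 0.005, -0.004])
35 ([0.0823, 0.0001, -0.036], [0.005, 0.005, -0.004])
40 ([0.1001, 0.0001, -0.0389], [0.005, 0.005, -0.004])
45 ([0.118, 0.0, -0.0403], [0.005, 0.005, -0.004])
50 ([0.1347, -0.0, -0.0402], [0.005, 0.005, -0.004])
```

```bash
python3 -m pendant '{"dp":[[0.009,0,-0.005],[0.016,0,-0.009],[0.024,0,-0.014],[0.032,0,-0.018],[0.040,0,-0.022],[0.048,0,-0.0255],[0.057,0,-0.029],[0.065,0,-0.0315]],"rotation":[[0,0,0],[0,0,0],[0,0,0],[0,0,0],[0,0,0],[0,0,0],[0,0,0],[0,0,0]]}'
python3 - <<'E'
from h import *
o=st(); M=tilt()
for th in (30,35,40,45,50,55,60,65,70): print(th,rel(lidtcp(th),M,o))
im,K,d,T=cam('wrist');save('w2.png',im)
im2,K,d,T=cam('scene'); save('ws2.png',np.hstack([im[:,60:440],im2[80:300,100:310].repeat(2,0).repeat(2,1)[:420]]))
E
```

```text
time: 4.97
tool_pos: [581.7, 41.3, 214.2]
tcp_rot: [3.14, -0.781, 1.713]
contact_force: [1.3, -8.1, -1.6]
grip_width: 0.1
finger_force: 3.3
t 4.97 p [581.7  41.3 214.2] F [ 1.27 -8.08 -1.62] q [-0.41  0.64  1.33  0.65  1.63 -0.66] w 0.1 3.311472174245864
30 ([-0.0003, 0.0001, 0.0007], [0.006, 0.004, -0.004])
35 ([0.0171, 0.0001, -0.0037], [0.006, 0.004, -0.004])
40 ([0.0349, 0.0001, -0.0067], [0.006, 0.004, -0.004])
45 ([0.0528, 0.0, -0.0081], [0.006, 0.004, -0.004])
50 ([0.0695, -0.0001, -0.0079], [0.006, 0.004, -0.004])
55 ([0.086, -0.0001, -0.0064], [0.006, 0.004, -0.004])
60 ([0.1024, -0.0002, -0.0033], [0.006, 0.004, -0.004])
65 ([0.1185, -0.0003, 0.0011], [0.006, 0.004, -0.004])
70 ([0.1341, -0.0004, 0.0069], [0.006, 0.004, -0.004])
```

View pics/ws2.png

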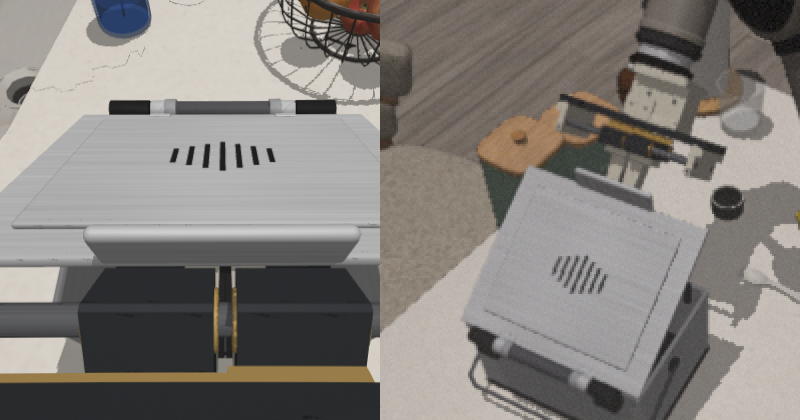

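```bash
python3 -m pendant '{"dp":[[0.009,0,-0.002],[0.018,0,-0.004],[0.027,0,-0.0055],[0.036,0,-0.007],[0.045,0,-0.0075],[0.054,0,-0.008],[0.062,0,-0.008],[0.070,0,-0.008]],"rotation":[[0,0,0],[0,0,0],[0,0,0],[0,0,0],[0,0,0],[0,0,0],[0,0,0],[0,0,0]]}'
python3 - <<'E'
from h import *
o=st(); M=tilt()
for th in (50,55,60,65,68,70): print(th,rel(lidtcp(th),M,o))
E
```

```text
time: 6.08
tool_pos: [574.9, 86.6, 269.4]
tcp_rot: [3.141, -0.784, 1.713]
contact_force: [0.6, -3.4, -2.9]
grip_width: -0.1
finger_force: 2.1
t 6.08 p [574.9  86.6 269.4] F [ 0.64 -3.4  -2.89] q [-0.34  0.56  1.31  0.68  1.67 -0.56] w -0.1 2.0891841141565237
50 ([-0.0019, 0.0002, -0.001], [0.004, 0.001, -0.003])
55 ([0.0147, 0.0002, 0.0007], [0.004, 0.001, -0.003])
60 ([0.0311, 0.0001, 0.0038], [0.004, 0.001, -0.003])
65 ([0.0472, 0.0, 0.0082], [0.004, 0.001, -0.003])
68 ([0.0566, 0.0, 0.0116], [0.004, 0.001, -0.003])
70 ([0.0628, -0.0, 0.0141], [0.004, 0.001, -0.003])
```

```bash
python3 -m pendant '{"dp":[[0.006,0,0],[0.012,0,0.001],[0.018,0,0.001],[0.024,0,0.003],[0.031,0,0.004],[0.037,0,0.006],[0.042,0,0.007],[0.047,0,0.008]],"rotation":[[0,0,0],[0,0,0],[0,0,0],[0,0,0],[0,0,0],[0,0,0],[0,0,0],[0,0,0]]}'
python3 - <<'E'
from h import *
o=st(); M=tilt()
for th in (65,68,70,72,74,76,78,80,82): print(th,rel(lidtcp(th),M,o))
im,K,d,T=cam('wrist')
im2,K,d,T=cam('scene'); save('ws3.png',np.hstack([im[:,60:440],im2[80:290,100:310].repeat(2,0).repeat(2,1)[:420]]))
E
```

```text
time: 7.08
tool_pos: [569.2, 125.5, 296.8]
tcp_rot: [-3.142, -0.785, 1.714]
contact_force: [0.3, -0.9, -1.7]
grip_width: 0.0
finger_force: 1.1
t 7.08 p [569.2 125.5 296.8] F [ 0.25 -0.86 -1.72] q [-0.29  0.51  1.31  0.7   1.67 -0.49] w 0.0 1.0502141201868653
65 ([-0.0001, 0.0002, -0.0002], [0.003, 0.0, -0.003])
68 ([0.0093, 0.0001, 0.0032], [0.003, 0.0, -0.003])
70 ([0.0155, 0.0001, 0.0057], [0.003, 0.0, -0.003])
72 ([0.0216, 0.0001, 0.0085], [0.003, 0.0, -0.003])
74 ([0.0276, 0.0, 0.0114], [0.003, 0.0, -0.003])
76 ([0.0335, 0.0, 0.0145], [0.003, 0.0, -0.003])
78 ([0.0392, -0.0, 0.0179], [0.003, 0.0, -0.003])
80 ([0.0449, -0.0, 0.0215], [0.003, 0.0, -0.003])
82 ([0.0504, -0.0001, 0.0252], [0.003, 0.0, -0.003])
```

View pics/ws3.png

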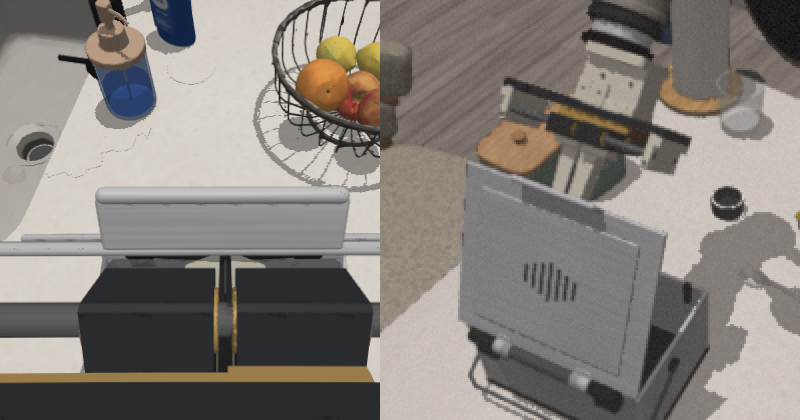

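```bash
cat > track.py <<'E'
from h import *
import sys,os,pickle
from scipy.optimize import least_squares,minimize_scalar
def lp(P,th):  # lid-frame points -> world
    t=np.radians(th); inn=U*np.cos(t)-Kz*np.sin(t); up=Kz*np.cos(t)+U*np.sin(t); b=np.cross(Kz,U)
    P=np.atleast_2d(P); return H+P[:,:1]*inn+P[:,1:2]*b+P[:,2:]*up
im,K,d,T=cam('scene'); g=cv2.cvtColor(im,cv2.COLOR_RGB2GRAY)
if not os.path.exists('ref.pkl'):
    c=np.array([[145,161],[242.5,198]]); C=np.array([[-206,-119,0],[-206,119,0.]])
    f=lambda th:np.sum((proj(lp(C,th),K,d,T)-c)**2); th0=minimize_scalar(f,bounds=(40,120),method='bounded').x
    print('theta0',th0,proj(lp(C,th0),K,d,T)-c)
    poly=proj(lp([[-15,-112,0],[-170,-112,0],[-170,112,0],[-15,112,0.]],th0),K,d,T)
    m=np.zeros_like(g); cv2.fillPoly(m,[poly.astype(int)],255)
    pts=cv2.goodFeaturesToTrack(g,60,.03,4,mask=m)
    X=[]
    n=lp([[0,0,1.]],th0)[0]-H
    b=np.cross(Kz,U); t=np.radians(th0); inn=U*np.cos(t)-Kz*np.sin(t)
    for p in pts[:,0]:
        o,v=ray(p,K,d,T); w=o+v*((H-o)@n)/(v@n); X.append([(w-H)@inn,(w-H)@b,0])
    pickle.dump((g,pts,np.array(X),th0),open('ref.pkl','wb'))
g0,pts,X,th0=pickle.load(open('ref.pkl','rb'))
q,s_,e=cv2.calcOpticalFlowPyrLK(g0,g,pts,None,winSize=(15,15),maxLevel=3); ok=s_[:,0]==1
f=lambda p:(proj(lp(X[ok],p[0]),K,d,T)-q[ok][:,0]).ravel()
r=least_squares(f,[th0],loss='soft_l1'); res=np.linalg.norm(f(r.x).reshape(-1,2),axis=1)
o=st(); print('LID',r.x[0].round(1),'n',ok.sum(),'medres',np.median(res).round(2))
M=tilt()
ths=np.arange(40,115,.25); Q=np.array([lidtcp(a) for a in ths])-o['tool_pos']; i=np.argmin(np.linalg.norm(Q,axis=1)); print('finger th',ths[i])
for a in (2,4,6): print(a,rel(lidtcp(ths[i]+a),M,o)[0])
E
python3 track.py
```

```text
theta0 64.09450766483472 [[-1.5433334  -1.39897033]
 [ 0.18017484 -1.75012705]]
t 7.22 p [569.3 125.5 297. ] F [-0.37 -0.19 -1.45] q [-0.29  0.51  1.31  0.7   1.67 -0.49] w 0.7 0.7536780391819775
LID 64.1 n 37 medres 0.0
finger th 65.0
2 [0.0061, 0.0001, 0.0022]
4 [0.0124, 0.0001, 0.0046]
6 [0.0185, 0.0001, 0.0073]
```

Push on 5° to about 70°, then track.

```bash
python3 -m pendant '{"dp":[[0.003,0,0.001],[0.006,0,0.002],[0.009,0,0.003],[0.012,0,0.0045],[0.015,0,0.006],[0.015,0,0.006]],"rotation":[[0,0,0],[0,0,0],[0,0,0],[0,0,0],[0,0,0],[0,0,0]]}'; python3 track.py
```

```text
time: 7.98
tool_pos: [567.2, 140.2, 303.5]
tcp_rot: [3.14, -0.785, 1.715]
contact_force: [0.5, -1.3, 0.3]
grip_width: 0.7
finger_force: 0.4
t 8.03 p [567.2 140.  303.3] F [ 0.12 -2.05 -0.26] q [-0.26  0.5   1.32  0.71  1.67 -0.46] w 0.5 0.4318432291620411
LID 69.0 n 37 medres 0.44
finger th 69.75
2 [0.0059, -0.0, 0.0024]
4 [0.0119, -0.0001, 0.0053]
6 [0.0178, -0.0001, 0.0084]
```

```bash
python3 -m pendant '{"dp":[[0.003,0,0.001],[0.006,0,0.0025],[0.009,0,0.004],[0.009,0,0.004],[0.009,0,0.004],[0.009,0,0.004]],"rotation":[[0,0,0],[0,0,0],[0,0,0],[0,0,0],[0,0,0],[0,0,0]]}'; python3 track.py
```

```text
time: 8.78
tool_pos: [566.0, 148.9, 306.6]
tcp_rot: [3.141, -0.785, 1.714]
contact_force: [0.6, -0.6, 0.5]
grip_width: 0.8
finger_force: 0.2
t 8.82 p [566.  148.8 306.6] F [ 0.02 -0.17  0.27] q [-0.25  0.49  1.32  0.72  1.66 -0.45] w 0.4 0.23091975861461833
LID 71.9 n 37 medres 0.89
finger th 72.75
2 [0.0062, -0.0001, 0.0029]
4 [0.0121, -0.0001, 0.0061]
6 [0.0178, -0.0001, 0.0095]
```

```bash
python3 -m pendant '{"dp":[[0.003,0,0.0015],[0.006,0,0.003],[0.006,0,0.003],[0.006,0,0.003],[0.006,0,0.003],[0.006,0,0.003]],"rotation":[[0,0,0],[0,0,0],[0,0,0],[0,0,0],[0,0,0],[0,0,0]]}'; python3 track.py
```

```text
time: 9.57
tool_pos: [565.1, 155.1, 308.7]
tcp_rot: [3.141, -0.785, 1.714]
contact_force: [0.1, -0.3, 0.7]
grip_width: 0.3
finger_force: 0.1
t 9.62 p [565.1 155.2 308.7] F [ 0.25 -0.33  1.06] q [-0.24  0.49  1.32  0.72  1.66 -0.44] w 0.3 0.0773972448951099
LID 73.2 n 37 medres 4.3
finger th 74.75
2 [0.006, -0.0001, 0.0031]
4 [0.0118, -0.0001, 0.0065]
6 [0.0174, -0.0002, 0.0101]
```

```bash
python3 - <<'E'
s=open('track.py').read()
a=s.index("q,s_,e="); b=s.index("o=st()")
s=s[:a]+'''C4=np.array([[-15,-112,0],[-185,-112,0],[-185,112,0],[-15,112,0.]]); dst=np.float32([[0,0],[170,0],[170,224],[0,224]])
def patch(g,th): return cv2.warpPerspective(g,cv2.getPerspectiveTransform(proj(lp(C4,th),K,d,T).astype(np.float32),dst),(170,224)).astype(np.float32)
hp=lambda a:cv2.GaussianBlur(a,(0,0),2)-cv2.GaussianBlur(a,(0,0),15)
P0=hp(patch(g0,th0)); tt=np.arange(58,114,.5)
sc=[cv2.matchTemplate(hp(patch(g,t)),P0,cv2.TM_CCOEFF_NORMED)[0,0] for t in tt]
i=int(np.argmax(sc)); print('LID',tt[i],'ncc',round(float(sc[i]),2),'flow-free')
'''+s[b:].replace("print('LID',r.x[0].round(1),'n',ok.sum(),'medres',np.median(res).round(2))","")
open('track.py','w').write(s)
E
python3 track.py
```

```text
LID 74.5 ncc 0.81 flow-free
t 9.68 p [565.1 155.1 308.7] F [-0.3  -0.19  0.97] q [-0.24  0.49  1.32  0.72  1.66 -0.44] w 0.7 0.07918089893792057
finger th 74.75
2 [0.006, -0.0001, 0.0031]
4 [0.0118, -0.0002, 0.0065]
6 [0.0174, -0.0002, 0.0101]
```

```bash
python3 -m pendant '{"dp":[[0.003,0,0.0015],[0.006,0,0.003],[0.006,0,0.003],[0.006,0,0.003],[0.006,0,0.003],[0.006,0,0.003],[0.006,0,0.003],[0.006,0,0.003]],"rotation":[[0,0,0],[0,0,0],[0,0,0],[0,0,0],[0,0,0],[0,0,0],[0,0,0],[0,0,0]]}'; python3 track.py
```

```text
time: 10.68
tool_pos: [564.2, 161.5, 310.9]
tcp_rot: [3.141, -0.785, 1.714]
contact_force: [0.0, 0.5, -0.0]
grip_width: 0.9
finger_force: 0.0
LID 85.5 ncc 0.71 flow-free
t 10.72 p [564.1 161.5 310.9] F [-0.87  0.13 -0.41] q [-0.23  0.49  1.32  0.72  1.65 -0.43] w 0.6 0.0
finger th 76.75
2 [0.0057, -0.0001, 0.0035]
4 [0.0113, -0.0002, 0.0071]
6 [0.0168, -0.0002, 0.0109]
```

```bash
python3 -m pendant '{"dp":[[0,0,-0.02],[0,0,-0.05],[0,0,-0.09],[0,0,-0.13],[0,0,-0.13],[0,0,-0.13]],"rotation":[[0,0,0],[0,0,0],[0,0,0],[0,0,0],[0,0,0],[0,0,0]]}'; python3 track.py
python3 - <<'E'
from h import *
o=get_obs()
M=R.from_euler('xyz',[np.pi,0,.9]).as_matrix()
print(rel([520,-100,300],M))
M=R.from_euler('xyz',[np.pi,0,1.2]).as_matrix(); print(rel([520,-100,300],M))
E
```

```text
time: 11.48
tool_pos: [577.0, 70.9, 402.0]
tcp_rot: [-3.141, -0.786, 1.713]
contact_force: [0.6, 0.8, 0.9]
grip_width: 0.3
finger_force: 0.0
LID 86.0 ncc 0.7 flow-free
t 11.53 p [576.8  71.3 401.9] F [ 0.49 -0.17  0.92] q [-0.37  0.5   1.05  0.72  1.94 -0.36] w 0.2 0.0
finger th 64.75
2 [-0.0302, 0.0005, 0.1148]
4 [-0.0239, 0.0005, 0.1172]
6 [-0.0178, 0.0004, 0.1198]
([-0.1862, -0.0805, -0.0421], [-0.321, -0.741, 0.77])
([-0.1862, -0.0805, -0.0421], [-0.203, -0.768, 0.486])
```

```bash
python3 -m pendant '{"dp":[[-0.03,-0.013,-0.007],[-0.06,-0.026,-0.014],[-0.09,-0.04,-0.021],[-0.12,-0.053,-0.028],[-0.15,-0.067,-0.035],[-0.186,-0.08,-0.042],[-0.186,-0.08,-0.042],[-0.186,-0.08,-0.042]],"rotation":[[-0.05,-0.12,0.13],[-0.1,-0.24,0.26],[-0.16,-0.37,0.39],[-0.21,-0.49,0.51],[-0.27,-0.62,0.64],[-0.321,-0.741,0.77],[-0.321,-0.741,0.77],[-0.321,-0.741,0.77]]}' 0.0918
python3 - <<'E'
from h import *
st(); print(rel([440,-241,200],R.from_euler('xyz',[np.pi,0,0]).as_matrix()))
E
```

```text
time: 12.52
tool_pos: [521.2, -99.2, 301.2]
tcp_rot: [3.141, -0.003, 0.903]
contact_force: [0.4, -1.4, -0.6]
grip_width: 76.0
finger_force: 0.0
t 12.53 p [521.2 -99.2 301.2] F [ 0.43 -1.42 -0.61] q [-0.33  0.3   1.37  0.    1.46  0.33] w 76.0 0.0
([-0.1619, 0.024, 0.1008], [-0.0, -0.003, 0.903])
```

```bash
python3 -m pendant '{"dp":[[-0.03,0.004,0.017],[-0.06,0.008,0.034],[-0.09,0.012,0.05],[-0.12,0.016,0.068],[-0.15,0.02,0.085],[-0.162,0.024,0.1],[-0.162,0.024,0.1]],"rotation":[[0,0,0.15],[0,0,0.3],[0,0,0.45],[0,0,0.6],[0,0,0.75],[0,0,0.9],[0,0,0.9]]}'
python3 - <<'E'
from h import *
o=st(); im,K,d,T=cam('wrist')
hsv=cv2.cvtColor(im,cv2.COLOR_RGB2HSV); m=cv2.inRange(hsv,(18,110,50),(38,255,255))
n,l,s_,c=cv2.connectedComponentsWithStats(m)
for i in range(1,n):
    if s_[i,4]>300:
        px=[onz((x,y),K,d,T,26)[:2] for y,x in np.argwhere(l==i)[::5]]; w,v=np.linalg.eigh(np.cov(np.array(px).T))
        print(s_[i],c[i].round(1),onz(c[i],K,d,T,26).round(1),np.degrees(np.arctan2(v[1,1],v[0,1])).round(),np.sqrt(w)*4)
save('w4.png',im)
E
```

```text
time: 13.4
tool_pos: [438.9, -242.6, 200.6]
tcp_rot: [-3.14, -0.002, -0.0]
contact_force: [-0.3, 0.6, -0.2]
grip_width: 91.7
finger_force: 0.0
t 13.4 p [ 438.9 -242.6  200.6] F [-0.3   0.58 -0.19] q [-0.66  0.32  1.63  0.    1.19  0.91] w 91.7 0.0
[ 255  135   58   77 3222] [283.7 173.6] [ 455.7 -241.2   26. ] -174.0 [50.57482152 66.01392309]
[ 358  213   70   54 2574] [392.2 237.6] [ 395.2 -342.9   26. ] 77.0 [47.97759886 67.50527203]
[  62  288   37   66 1157] [ 75.8 320.8] [306.4 -33.4  26. ] 164.0 [31.39906427 95.83026822]
[ 472  288   37   66 1173] [494.1 320.7] [ 307.3 -451.4   26. ] -164.0 [31.30841703 95.67222006]
[ 268  337  292   46 4641] [403.8 367.7] [ 251.2 -366.5   26. ] 87.0 [ 60.36846541 329.41801544]
```

View pics/w4.png

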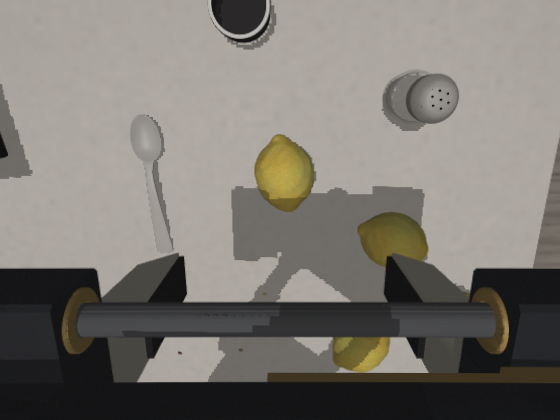

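```bash
python3 -m pendant '{"dp":[[0.015,-0.001,0.04],[0.015,-0.001,0.09],[0.015,-0.001,0.13],[0.015,-0.001,0.16],[0.015,-0.001,0.18],[0.015,-0.001,0.192],[0.015,-0.001,0.192]],"rotation":[[0,0,0],[0,0,0],[0,0,0],[0,0,0],[0,0,0],[0,0,0],[0,0,0]]}' && python3 -m pendant '{"dp":[[0,0,0],[0,0,0],[0,0,0],[0,0,0],[0,0,0],[0,0,0],[0,0,0],[0,0,0]],"rotation":[[0,0,0],[0,0,0],[0,0,0],[0,0,0],[0,0,0],[0,0,0],[0,0,0],[0,0,0]]}' 0.03
```

```text
time: 14.32
tool_pos: [455.0, -241.2, 9.1]
tcp_rot: [3.141, -0.002, 0.001]
contact_force: [0.0, -0.1, 0.1]
grip_width: 91.9
finger_force: 0.0
time: 15.32
tool_pos: [454.6, -241.7, 9.3]
tcp_rot: [3.14, -0.002, -0.0]
contact_force: [-0.0, -1.4, 3.6]
grip_width: 50.8
finger_force: 30.0
```

```bash
python3 -m pendant '{"dp":[[0,0,-0.03],[0,0,-0.08],[0,0,-0.13],[0,0,-0.18],[0,0,-0.22],[0,0,-0.24],[0,0,-0.24]],"rotation":[[0,0,0],[0,0,0],[0,0,-0.15],[0,0,-0.3],[0,0,-0.45],[0,0,-0.6],[0,0,-0.7]]}'
python3 - <<'E'
from h import *
st(); M=tilt(0); print(rel(np.r_[BIN,240]-30*U,M))
E
```

```text
time: 16.2
tool_pos: [454.6, -241.5, 250.6]
tcp_rot: [3.136, -0.002, 0.703]
contact_force: [1.5, -0.9, -1.9]
grip_width: 50.9
finger_force: 30.0
t 16.2 p [ 454.6 -241.5  250.6] F [ 1.5  -0.87 -1.93] q [-0.64  0.3   1.51  0.    1.32  0.23] w 50.9 29.99880896648392
([0.3068, -0.1766, 0.0103], [0.006, 0.001, -1.015])
```

```bash
python3 -m pendant '{"dp":[[0.04,-0.023,0.001],[0.085,-0.05,0.003],[0.13,-0.075,0.004],[0.175,-0.1,0.006],[0.22,-0.127,0.007],[0.265,-0.15,0.009],[0.307,-0.177,0.01],[0.307,-0.177,0.01]],"rotation":[[0,0,-0.15],[0,0,-0.3],[0,0,-0.45],[0,0,-0.6],[0,0,-0.75],[0,0,-0.9],[0,0,-1.015],[0,0,-1.015]]}'
python3 - <<'E'
from h import *
st(); M=tilt(0); print(rel(np.r_[BIN,80]-30*U,M))
im,K,d,T=cam('wrist'); im2=cam('scene')[0]; save('ws5.png',np.hstack([im[:,90:470],im2[80:290,100:310].repeat(2,0).repeat(2,1)]))
E
```

```text
time: 17.2
tool_pos: [575.0, 95.1, 237.7]
tcp_rot: [3.141, 0.0, 1.72]
contact_force: [-0.5, -0.4, -0.9]
grip_width: 50.8
finger_force: 30.0
t 17.2 p [575.   95.1 237.7] F [-0.55 -0.39 -0.9 ] q [ 0.03  0.44  1.34 -0.    1.36 -0.12] w 50.8 29.999569652136415
([-0.0033, -0.0011, 0.1577], [0.0, 0.0, 0.002])
```

View pics/ws5.png

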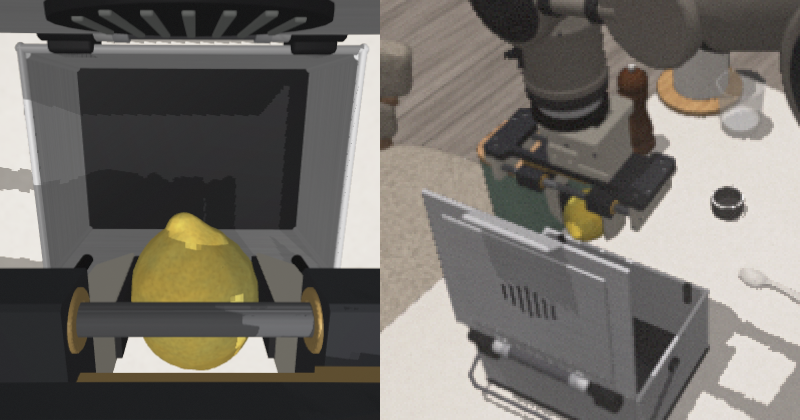

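```bash
python3 -m pendant '{"dp":[[-0.007,-0.001,0.03],[-0.008,-0.001,0.06],[-0.008,-0.001,0.09],[-0.008,-0.001,0.115],[-0.008,-0.001,0.13],[-0.008,-0.001,0.13]],"rotation":[[0,0,0],[0,0,0],[0,0,0],[0,0,0],[0,0,0],[0,0,0]]}' && python3 -m pendant '{"dp":[[0,0,0],[0,0,0],[0,0,0],[0,0,0],[0,0,0],[0,0,0]],"rotation":[[0,0,0],[0,0,0],[0,0,0],[0,0,0],[0,0,0],[0,0,0]]}' 0.085
```

```text
time: 18.05
tool_pos: [574.9, 82.7, 108.2]
tcp_rot: [-3.142, 0.001, 1.713]
contact_force: [-0.8, 0.6, -0.3]
grip_width: 51.0
finger_force: 30.0
time: 18.8
tool_pos: [575.5, 83.6, 108.9]
tcp_rot: [3.14, 0.002, 1.715]
contact_force: [-0.0, 0.4, 0.1]
grip_width: 85.1
finger_force: 0.0
```

Retreat up and back, then look.

```bash
python3 -m pendant '{"dp":[[0,0,-0.05],[0,0,-0.1],[0,0,-0.15],[-0.03,0,-0.17],[-0.07,0,-0.17],[-0.1,0,-0.17],[-0.12,0,-0.17],[-0.12,0,-0.17]],"rotation":[[0,0,0],[0,0,0],[0,0,0],[0,0,0],[0,0,0],[0,0,0],[0,0,0],[0,0,0]]}'; python3 track.py | grep LID
python3 - <<'E'
from h import *
im=cam('wrist')[0]; im2=cam('top')[0]; save('ws6.png',np.hstack([im[:,90:470],im2[100:310,170:380].repeat(2,0).repeat(2,1)[:,:420]]))
E
```

```text
time: 19.8
tool_pos: [592.3, -35.9, 278.8]
tcp_rot: [3.14, 0.001, 1.713]
contact_force: [0.4, -0.3, 0.4]
grip_width: 85.0
finger_force: 0.0
LID 86.0 ncc 0.7 flow-free
```

View pics/ws6.png

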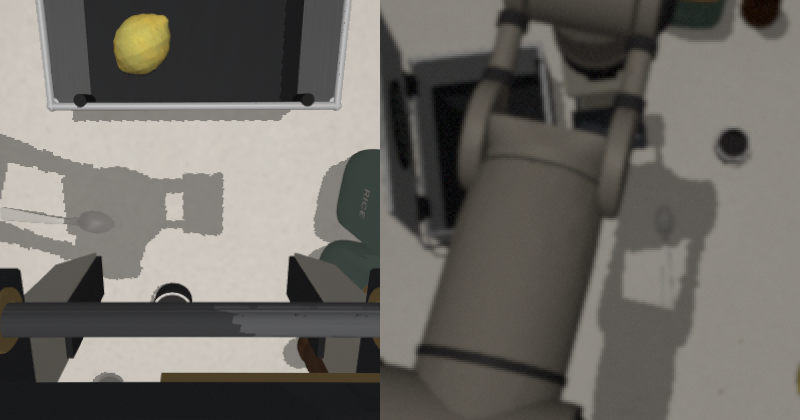

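The wrist view shows the lemon on the bin floor at about (142, 43). The lid stands at 86° with nothing touching it, and the bystanders in view are undisturbed.

```bash
python3 -c "
from plant import workorder; print(workorder.close_job())"
```

```text
the job is handed in; nothing more can be done
None
```

The lemon is in the bin and the lid stands open by itself at about 86°, and the job was handed in at about 20 s; the pendant gave no verdict.

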